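# Clear the gauge strip and set sprung tweezers to the cigar gauge

## Robot

A 6-joint arm with a two-finger parallel gripper is mounted at the origin on the work surface. World frame = base frame: x ahead of the robot, y to its left, z up, the work surface at z = 0. Lengths are in m, angles in degrees, forces in N, time in s.
With the tool pointing down it reaches from about 0.35 to 0.875 m from the base axis. Payload 4.2 kg.
Tool frame: the origin (TCP) lies midway between the tips of the shut fingers; the grasp point (between the pads) lies 19 mm behind it; z points along the fingers, y is the line along which they close (so a half turn about z gives the same grasp; the last joint's range is limited). The gripper opens to 87 mm and grips with 3 to 60 N. Pads are 19 mm wide; open, the fingers measure 117 mm over their backs; the gripper's body (75 mm by 190 mm) begins 51 mm behind the grasp point.
Start: joints at [88.442, 22.042, 0.453, 0, -68.411, -14.817], TCP at [0.176, 0.6, 0.223] pointing down, gripper open.
Joint ranges: [-179.83, 179.83], [-69.29, 118.12], [-61.27, 80.66], [-181.25, 117.63], [-171.15, -9.14], [-177.46, 177.46]. Speed limits (degrees/s): [159.86, 159.86, 180, 180, 180, 180].

## Interface

Orientations are given as a 3x3 rotation matrix whose columns are the frame's x, y, z axes.
In Python, from station import r, cams gives the robot as it stands.
- The arm moves only by the tool play_rows, never from a script. Its argument "commands" is text: rows parted by semicolons, each of 6 numbers parted by spaces: the shift along the world's x, y, z normalised to -1 to 1, where 1 is 30 mm, then the turn, a rotation vector about the world's x, y, z normalised to -1 to 1, where 1 is 0.15 rad. A call has 1 to 20 rows; each row shifts and turns the commanded pose from where the row before left it; what a row does not reach is not made up. A row lasts 1/10 s, in which the tool goes at most 50 mm and 8.59 degrees, less where a joint would pass 70% of its speed; a pose out of reach is approached as far as the arm can. A call with a number of a shift or a turn outside -1 to 1 is refused whole. A call with a gripper value outside its range is refused whole. "grip" is the finger opening in mm, from 0 to 87, set as the call begins (left out, the last holds). The fingers move at their own pace and stop on an object; the grip force is fixed at half the most. Time passes only in rows, so rows that do not move let the fingers close. It gives the time, the measured TCP pose, the force, the opening and the grip force at its end, in the units of the state.
- r.sense(): the state, without advancing time (a new reading comes with each control period).
- cams.capture(name): name is "scene" or "top" or "wrist"; returns (picture, depth): 480x640x3 uint8, blue, green, red; 480x640 float32, m along the optical axis (not along the pixel's ray), 0 where there is no reading.
- cams.camera_info(name): a dict with "mtx" (3x3 intrinsics, pixels), "k1" (the pictures are not rectified: a ray, as slopes to the right and down, at radius r is drawn at 1 + k1 r^2 times it, then the intrinsics apply), "R" (3x3) and "t" (3): a world point X has camera coordinates R X + t. Camera axes: x right, y down, z forward; pixel columns grow to the right and rows downward; lengths in m; the calibration is good to about 2 mm. A picture is of the moment at which its call begins: read the wrist's pose just before it. camera_info takes no time and is no camera call; for the wrist camera it gives the pose at the moment of the call.
- r.finish_job(): hands the job in; it is judged then, once.
The state is a dict: "time_s": time; "joints": joint angles; "joint_velocities": joint speeds; "effort": joint torques, N m; "tcp_pos": TCP position; "ee_rot": TCP orientation; "wrist_force": force on the tool from outside, world axes, zero at the start; "moment": the same for the moment, N m; "gripper_width": opening from 0.0 (shut) to 1.0 (fully open); "gripper_force": force on a finger pad.
Only numpy, scipy, OpenCV 4.12 (cv2) and the standard library are available. Lean on these libraries where they do the work, as an engineer would, in place of code of your own. Each camera call takes 0.05 s, during which the arm holds its last target. There are 200 camera calls.

## Task

Take the scraper block and use it to sweep the three trimmed cigar ends off the rolling board into the scrap tray at its far edge, without touching them by hand, then stand the scraper back upright on the bench, clear of the board and tray. Lift the sprung tweezers out of their stand, bring them upright, points down, over the brass strip and squeeze them until the two points match the two scribed lines, 20 mm apart: each point over its own line, on it or at most 6 mm above, without leaning on the board. Finish still holding the tweezers there with that gap kept steady (do not let go), and leave the tin, the cigar mould and the cutters where they are.

Things in the scene. Friction and masses are not known exactly. Their poses are not given: they have to be found in the camera images.
- board: fixed wooden rolling board, 180 (x) x 240 (y) x 30 high. Origin: centre of its underside, on the bench. A flush brass strip 50 (x) x 110 (y) is let into the middle of its top. Its +x edge, the far one, borders the scrap tray, which is 6 mm lower than the board's top; the tray moves and turns with the board.
- gauge (a point): point on the board's top face, 30 mm above the bench, midway between the two dark scribed lines on the brass strip. Axes as the board's. The lines run along x (34 long, 1.8 wide) at y = +10 and y = -10 mm: 20 mm apart, a cigar's thickness.
- tray (a point): middle of the aluminium scrap tray's inner floor, 3 mm above the bench, axes as the board's. Inside about 82 (x) x 224 (y); rim 24 mm above the bench; the board's far edge is its near side, at x = -42.5 mm from this point.
- trimming0: a trimmed cigar end (brown loose disc, 18 across, 10 high, 10 g; origin: centre of its underside), flat on the brass strip at the start; the three lie within 35 mm of the gauge point in y and 20 mm in x.
- trimming1: a trimmed cigar end (brown loose disc, 18 across, 10 high, 10 g; origin: centre of its underside), flat on the brass strip at the start; the three lie within 35 mm of the gauge point in y and 20 mm in x.
- trimming2: a trimmed cigar end (brown loose disc, 18 across, 10 high, 10 g; origin: centre of its underside), flat on the brass strip at the start; the three lie within 35 mm of the gauge point in y and 20 mm in x.
- scraper: loose scraper block standing on its steel sole on the bench, 24 (x, thickness) x 100 (y, length) x 66 high, 120 to 260 g. Origin: centre of its underside, z up. Sole 18 thick x 100 long, 12 high; wooden grip 24 thick from 36 to 66 mm up. Held by the grip, across its thickness, the fingers pass over the 10 mm high trimmings.
- stand: fixed dark wooden tool stand, 50 (x) x 86 (y) x 42 high, origin: centre of its underside. In its top a slot 11 (x) x 45 (y), with its floor 5 mm above the bench, holds the tweezers by their lower 37 mm.
- tweezers: loose sprung steel U tweezers, 120 long, 60 g, upright, points down in the stand's slot. Origin: top of the bow, 124 mm above the bench; z up (points at z = -119 free, -120 parallel), y across the arms. Ribbed finger plates for gripping, 10 wide (x), from 28 to 76 mm below the bow's top: outside 28 apart with the arms parallel, 35 apart when free (at 52 mm below the top).
- tw_left (a joint): angle by which each arm is squeezed in from its free splay, rad: 0 free (points 36 apart), 0.067 arms parallel (points 20 apart), 2.4 mm less gap per 0.01 rad. Both arms move alike, as if hinged at the bow's top, each with a 3 N m/rad spring (4 N on the plates at 0.067); they spring open when let go.
- point_left (a point): inner edge of the end of the tweezers' +y point (point 5 wide in x, 2.5 thick).
- point_right (a point): inner edge of the end of the tweezers' -y point.
- tin: bystander: open steel tin, 84 across, 105 high, origin under its centre.
- mould: bystander: light wooden cigar mould with five cigars in it, 110 x 150 x 40 high, origin under its centre.
- cutters: bystander: hand cutters lying on the bench, about 150 long, 14 high, black handles; origin under the pivot.
Not all that is in view belongs to the job. What is shaped like the scraper but orange or pink is not meant. Leave any orange look-alike of the stand alone.

How it is judged (in metres and radians):
On the way, in this order (a step that is already met when the one before it is completed fails the run):
1. the three trimmings are in the scrap tray, the scraper still in hand (x of trimming0 in the frame of tray between -0.0425 and 0.0425 m and y of trimming0 in the frame of tray between -0.115 and 0.115 m and z of trimming0 in the frame of tray between -0.003 and 0.022 m and x of trimming1 in the frame of tray between -0.0425 and 0.0425 m and y of trimming1 in the frame of tray between -0.115 and 0.115 m and z of trimming1 in the frame of tray between -0.003 and 0.022 m and x of trimming2 in the frame of tray between -0.0425 and 0.0425 m and y of trimming2 in the frame of tray between -0.115 and 0.115 m and z of trimming2 in the frame of tray between -0.003 and 0.022 m and contact force between the fingers and scraper above 0.5 N), for 0.1 s.
2. the scraper stands upright on the bench, let go (height (world z) of scraper below 0.008 m and angle between scraper's own z axis and vertical below 0.15 rad and contact force between the arm and scraper below 0.1 N), for 0.2 s.
3. the tweezers, out of the stand, are squeezed to 20 mm with their points at the lines (distance between point_left and point_right between 0.018 and 0.022 m and ((y of point_left in the frame of gauge between 0.006 and 0.014 m and x of point_left in the frame of gauge between -0.015 and 0.015 m and z of point_left in the frame of gauge between -0.002 and 0.006 m and y of point_right in the frame of gauge between -0.014 and -0.006 m and x of point_right in the frame of gauge between -0.015 and 0.015 m and z of point_right in the frame of gauge between -0.002 and 0.006 m) or (y of point_left in the frame of gauge between -0.014 and -0.006 m and x of point_left in the frame of gauge between -0.015 and 0.015 m and z of point_left in the frame of gauge between -0.002 and 0.006 m and y of point_right in the frame of gauge between 0.006 and 0.014 m and x of point_right in the frame of gauge between -0.015 and 0.015 m and z of point_right in the frame of gauge between -0.002 and 0.006 m)) and angle between tweezers's own z axis and vertical below 0.25 rad and contact force between the fingers and tweezers above 0.5 N and contact force between tweezers and stand below 0.1 N), for 0.5 s.
At the end, for the whole second after the job is handed in: Tweezers held still and upright (0.25 rad), points 18-22 mm apart, each within 4 mm of its line sideways, 15 mm of its middle lengthways, at most 6 mm above the board, bearing on it under 6 N. Trimmings in the tray. Scraper let go, upright on the bench (0.15 rad), off board and tray (all of step 2 and all of step 3 and velocity of joint tw_left between -0.05 and 0.05 rad/s and linear speed of each of tweezers, scraper below 0.02 m/s and contact force between tweezers and board below 6 N and x of trimming0 in the frame of tray between -0.0425 and 0.0425 m and y of trimming0 in the frame of tray between -0.115 and 0.115 m and z of trimming0 in the frame of tray between -0.003 and 0.022 m and x of trimming1 in the frame of tray between -0.0425 and 0.0425 m and y of trimming1 in the frame of tray between -0.115 and 0.115 m and z of trimming1 in the frame of tray between -0.003 and 0.022 m and x of trimming2 in the frame of tray between -0.0425 and 0.0425 m and y of trimming2 in the frame of tray between -0.115 and 0.115 m and z of trimming2 in the frame of tray between -0.003 and 0.022 m and contact force between scraper and board below 0.1 N); the arm keeps its last pose, push and grip.
It fails at once if the hand or arm touches a trimming (contact force between any of the arm, the fingers and trimming0 above 0.5 N or contact force between any of the arm, the fingers and trimming1 above 0.5 N or contact force between any of the arm, the fingers and trimming2 above 0.5 N).
It fails at once if the tweezers lean on the board with over 15 N (contact force between tweezers and board above 15 N).
It fails at once if a bystander is pushed more than 20 mm (distance of any of tin, mould, cutters from where it was at the start of the episode above 0.02 m).
It also fails if it takes over 72 s, if anything falls off the work surface, if the arm or the gripper's body presses on something with over 40 N, if the wrist force passes 120 N, or if a joint passes its speed limit or range.

## Working session

There is one attempt and no reset: what is moved stays moved. The work goes in short steps, Python scripts to look and compute and a tool call to move; the robot and the scene stay as the last step left them, time stands still between calls to the robot, and variables do not carry over. Pictures are saved under pics/ and viewed, at most 10 in all, crops included, and the job is handed in when it is done.

Besides the shell and the picture viewer there is one more tool, called after "Call:" as name(argument=value, ...) on one line, values as JSON. play_rows: Moves the arm, as the interface text tells. Scaled input: -1 to 1 covers 30 mm each way for a shift and 0.15 rad each way for a turn. Its arguments: {"type":"object","properties":{"commands":{"type":"string"},"grip":{"type":"number"}},"required":["commands"]}

```bash
ls; mkdir -p pics
cat > h.py <<'E'
import numpy as np, cv2
from station import r, cams
def rays(n,uv,ci=None):
    ci=ci or cams.camera_info(n); K=np.array(ci["mtx"]); uv=np.atleast_2d(np.array(uv,float))
    d=(uv-[K[0,2],K[1,2]])/[K[0,0],K[1,1]]
    s=d.copy()
    for _ in range(30): s=d/(1+ci["k1"]*(s**2).sum(1,keepdims=True))
    return np.c_[s,np.ones(len(s))],np.array(ci["R"]),np.array(ci["t"])
def onz(n,uv,z,ci=None):
    s,R,t=rays(n,uv,ci); d=s@R; c=-R.T@t
    return c+d*((np.broadcast_to(z,len(d))-c[2])/d[:,2])[:,None]
def dep(n,uv,D,ci=None):
    s,R,t=rays(n,uv,ci); uv=np.atleast_2d(uv).astype(int)
    return (s*D[uv[:,1],uv[:,0]][:,None]-t)@R
def cloud(n,D,ci=None):
    v,u=np.mgrid[0:480,0:640]; return dep(n,np.c_[u.ravel(),v.ravel()],D,ci).reshape(480,640,3)
E
python3 - <<'E'
from h import *
for n in("scene","top"):
    p,d=cams.capture(n); cv2.imwrite(f"pics/{n}0.png",p); np.save(f"{n}0.npy",d)
    ci=cams.camera_info(n); print(n,-np.array(ci["R"]).T@ci["t"])
print(r.sense())
E
```

```text
pics
scene [ 0.87987656 -0.38650674  1.01357509]
top [0.43320424 0.05211677 1.35897242]
{'time_s': 0.1, 'joints': array([ 8.84447785e+01,  2.20870211e+01,  3.88367222e-01, -2.50470050e-02,
       -6.84119752e+01, -1.48176919e+01]), 'joint_velocities': array([-0.17501344, -0.13249623,  0.23064621,  0.16352092, -0.03398221,
       -0.10851484]), 'effort': array([-4.92430263e-04, -3.91690636e+01,  1.87935215e+01,  4.23193485e+00,
        1.34292120e-02, -8.17506975e-05]), 'tcp_pos': array([0.17600138, 0.59914871, 0.22156787]), 'ee_rot': array([[ 9.59401905e-01, -2.82042148e-01, -4.58741109e-04],
       [-2.82042503e-01, -9.59399991e-01, -1.91906527e-03],
       [ 1.01141076e-04,  1.97053937e-03, -9.99998053e-01]]), 'wrist_force': array([-0.24785341,  0.4008465 , -0.23847546]), 'moment': array([ 0.02325254,  0.03908233, -0.01241565]), 'gripper_force': 0.0, 'gripper_width': 1.0001117687728038}
```

View pics/top0.png

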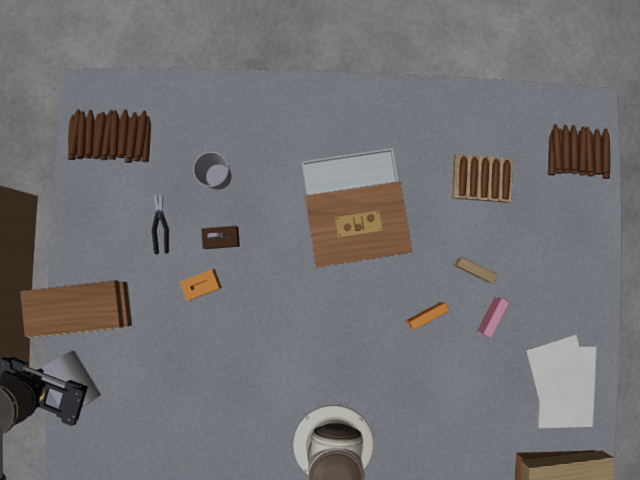

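View pics/scene0.png

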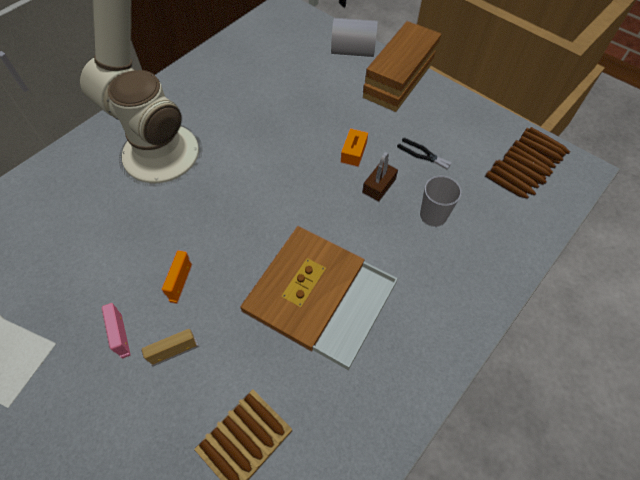

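Top view (x up, y left):
- **Scraper candidates:** tan block (476,270), orange (428,315), pink (493,317). I choose the tan one.
- **Stand candidates:** dark with tweezers (220,237), orange look-alike (200,285). I choose the dark one.
- **Board:** centre about (358,225), with the trimmings on brass near (348,227), (358,227) and (371,217).
- **Tray:** (350,170).

Next I'll measure these and check them in one crop.

Run:
```python
from h import *
p=cv2.imread("pics/top0.png"); d=np.load("top0.npy"); P=cloud("top",d)
def c(y0,y1,x0,x1,w,h): return cv2.resize(p[y0:y1,x0:x1],(w,h),interpolation=cv2.INTER_CUBIC)
m=np.zeros((600,800,3),np.uint8)
m[:300,:400]=c(200,260,320,400,400,300); m[:300,400:]=c(240,300,436,516,400,300)
m[300:,:400]=c(207,267,180,260,400,300); m[300:,400:]=c(140,290,265,465,400,300)
cv2.imwrite("pics/crop1.png",m)
def rect(roi,lo,hi,name):
    y0,y1,x0,x1=roi; q=P[y0:y1,x0:x1].reshape(-1,3); q=q[(q[:,2]>lo)&(q[:,2]<hi)]
    (cx,cy),(w,h),a=cv2.minAreaRect((q[:,:2]*1000).astype(np.float32)); print(name,len(q),"c",cx,cy,"wh",w,h,"ang",a,"z",np.median(q[:,2]))
rect((250,290,445,505),.055,.08,"scraper")
rect((215,255,195,245),.032,.05,"stand")
rect((170,280,290,430),.025,.034,"board")
rect((205,245,325,390),.0355,.05,"trims")
q=P[215:255,195:245].reshape(-1,3); q=q[q[:,2]>.06]; print("tweez",len(q),q.mean(0),q.min(0),q.max(0))
hsv=cv2.cvtColor(p,cv2.COLOR_BGR2HSV)
print("bench",np.median(P[350:400,200:290,2]))
```

```text
scraper 422 c 442.3954772949219 -334.7415771484375 wh 102.08604431152344 24.405681610107422 ang 65.42089080810547 z 0.06454741959162913
stand 609 c 506.3538818359375 293.6979675292969 wh 50.93855285644531 85.76424407958984 ang 6.040218830108643 z 0.040747872206062935
board 6204 c 580.2305908203125 -39.63226318359375 wh 242.1846160888672 238.27157592773438 ang 10.516146659851074 z 0.02915969360112776
trims 145 c 544.8287353515625 -45.428688049316406 wh 78.52128601074219 149.1885986328125 ang 1.7875148057937622 z 0.03876847324547836
tweez 80 [0.49799506 0.26305064 0.24619193] [0.43320424 0.05211677 0.06088045] [0.51250968 0.31133372 1.35897242]
bench -0.0007207342952246515
```

View pics/crop1.png

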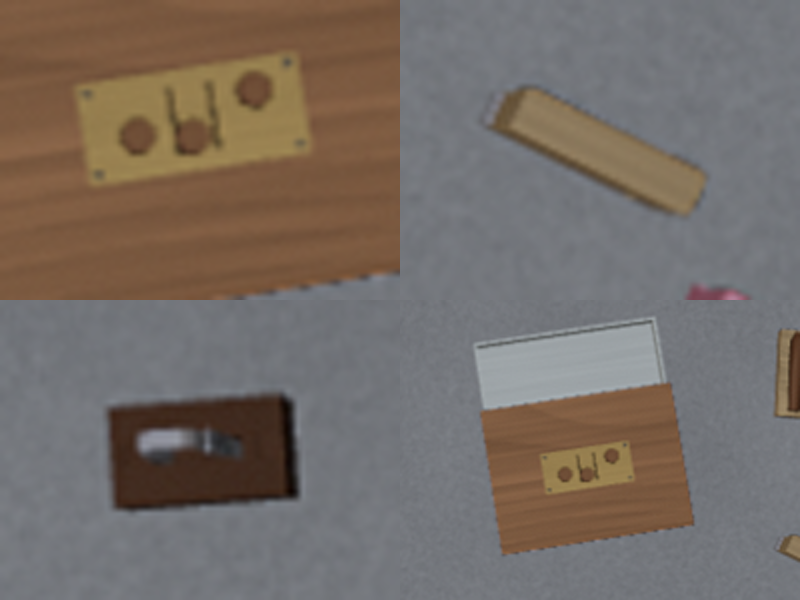

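The crop confirms the tan block is the scraper, steel sole visible at left. The trimmings are at about (347.6,227), (358,227) and (370.8,218), and the lines run near x=354 and x=362. Now to turn these into poses.

Run:
```python
from h import *
np.set_printoptions(precision=4,suppress=True)
bd=onz("top",np.array([[306,195.5],[400,182],[412,252],[316.5,266.5]])-.3,.03)
br=onz("top",np.array([[335.6,217.6],[379.2,210.6],[382.4,230.4],[338.4,237.2]])-.4,.03)
for n,q in(("board",bd),("brass",br)):
    print(n,q.mean(0),[np.linalg.norm(q[i,:2]-q[(i+1)%4,:2]) for i in range(4)])
    e=(q[0]-q[1])+(q[3]-q[2]); print(" yaw",np.degrees(np.arctan2(-e[0],e[1])))
    f=(q[0]-q[3])+(q[1]-q[2]); print(" yaw x",np.degrees(np.arctan2(f[1],f[0])))
print("trims",onz("top",np.array([[347.6,227.2],[358,227.2],[370.8,218]])-.4,.04))
print("lines",onz("top",np.array([[167,87],[178,145],[208,82],[220,145]])/5+[319.6,199.6],.03))
s=r.sense(); print(s["ee_rot"][:,1])
# scraper grip top + tweezers via scene cam
P=cloud("top",np.load("top0.npy")); q=P[250:290,445:505].reshape(-1,3); q=q[(q[:,2]>.055)&(q[:,2]<.08)]
print("scr",q[:,:2].mean(0),cv2.boxPoints(cv2.minAreaRect((q[:,:2]*1000).astype(np.float32))))
q=P[215:255,195:245].reshape(-1,3); q=q[(q[:,2]>.06)&(q[:,2]<.14)]; k=q[:,2]>.11
print("tw top",k.sum(),q[k].mean(0),q[k].min(0),q[k].max(0))
S=cloud("scene",np.load("scene0.npy")); q=S[140:205,350:410].reshape(-1,3)
for lo,hi in((.05,.08),(.08,.1),(.1,.115),(.115,.13)):
    k=(q[:,2]>lo)&(q[:,2]<hi); print(lo,k.sum(),q[k].mean(0),cv2.minAreaRect((q[k,:2]*1000).astype(np.float32)))
```

```text
board [ 0.5489 -0.0458  0.03  ] [np.float64(0.23534409033066694), np.float64(0.17583996235243898), np.float64(0.23751703318136952), np.float64(0.17652735303635633)]
 yaw 10.19417717077164
 yaw x 10.530478154576242
brass [ 0.5489 -0.0459  0.03  ] [np.float64(0.10898449636172716), np.float64(0.04950588191288501), np.float64(0.10963217908831767), np.float64(0.04871517116274392)]
 yaw 10.74494707332954
 yaw x 10.115516359599557
trims [[ 0.5391 -0.0177  0.04  ]
 [ 0.5399 -0.043   0.04  ]
 [ 0.5634 -0.0738  0.04  ]]
lines [[ 0.5646 -0.0318  0.03  ]
 [ 0.5361 -0.038   0.03  ]
 [ 0.5677 -0.0519  0.03  ]
 [ 0.5368 -0.0586  0.03  ]]
[-0.282  -0.9594  0.002 ]
scr [ 0.4428 -0.3329] [[ 410.0671 -376.0837]
 [ 432.2613 -386.2353]
 [ 474.7239 -293.3994]
 [ 452.5297 -283.2479]]
tw top 41 [0.5061 0.2934 0.1202] [0.5017 0.2809 0.1101] [0.5098 0.3055 0.1261]
0.05 65 [0.5092 0.2906 0.0659] ((508.9547424316406, 292.6967468261719), (10.200176239013672, 37.72298049926758), 5.703159809112549)
0.08 42 [0.5096 0.2896 0.0909] ((508.9975891113281, 290.9765930175781), (10.937201499938965, 35.37972640991211), 8.230049133300781)
0.1 27 [0.5096 0.2901 0.1071] ((509.1928405761719, 291.643798828125), (7.645801544189453, 29.255233764648438), 1.5743296146392822)
0.115 31 [0.5091 0.2896 0.1215] ((508.69342041015625, 292.8894348144531), (8.396737098693848, 25.13225555419922), 9.868767738342285)
```

Everything agrees with the given sizes: board (0.549,-0.046), yaw 10.4°; scraper (0.4425,-0.334), yaw -24.6°; stand and tweezers about (0.509,0.292), yaw about 6°. I'll go to the scraper now.

Call:
play_rows(commands="0.444 -1 0 0 0 -0.571;0.444 -1 0 0 0 -0.571;0.444 -1 0 0 0 -0.571;0.444 -1 0 0 0 -0.571;0.444 -1 0 0 0 -0.571;0.444 -1 0 0 0 -0.571;0.444 -1 0 0 0 -0.571;0.444 -1 0 0 0 -0.571;0.444 -1 0 0 0 -0.571;0.444 -1 0 0 0 -0.571;0.444 -1 0 0 0 -0.571;0.444 -1 0 0 0 -0.571;0.444 -1 0 0 0 -0.571;0.444 -1 0 0 0 -0.571;0.444 -1 0 0 0 -0.571;0.444 -1 0 0 0 -0.571;0.444 -1 0 0 0 -0.571;0.444 -1 0 0 0 -0.571;0.444 -1 0 0 0 -0.571;0.444 -1 0 0 0 -0.571", grip=87)

```text
time_s: 2.1
tcp_pos: [0.4426, -0.0018, 0.2224]
ee_rot: [[-0.418, -0.908, -0.0], [-0.908, 0.418, 0.0], [0.0, 0.0, -1.0]]
wrist_force: [0.5, -0.4, -0.1]
gripper_width: 1.002
gripper_force: 0.0
```

Call:
play_rows(commands="0 -1 0 0 0 0;0 -1 0 0 0 0;0 -1 0 0 0 0;0 -1 0 0 0 0;0 -1 0 0 0 0;0 -1 0 0 0 0;0 -1 0 0 0 0;0 -1 0 0 0 0;0 -1 0 0 0 0;0 -1 0 0 0 0;0 -1 0 0 0 0;0 -0.13 0 0 0 0;0 0 -0.7 0 0 0;0 0 -0.7 0 0 0;0 0 -0.7 0 0 0;0 0 -0.7 0 0 0;0 0 0 0 0 0;0 0 0 0 0 0;0 0 0 0 0 0")

```text
time_s: 4.0
tcp_pos: [0.4434, -0.3345, 0.1399]
ee_rot: [[-0.415, -0.91, 0.002], [-0.91, 0.415, -0.001], [0.0, -0.002, -1.0]]
wrist_force: [0.1, -0.3, 0.2]
gripper_width: 0.998
gripper_force: 0.0
```

Call:
play_rows(commands="0 0 -0.7 0 0 0;0 0 -0.7 0 0 0;0 0 -0.7 0 0 0;0 0 -0.7 0 0 0;0 0 -0.63 0 0 0;0 0 0 0 0 0;0 0 0 0 0 0")

```text
time_s: 4.7
tcp_pos: [0.4434, -0.3347, 0.0367]
ee_rot: [[-0.415, -0.91, 0.001], [-0.91, 0.415, -0.001], [0.0, -0.002, -1.0]]
wrist_force: [0.1, -0.0, 1.0]
gripper_width: 0.999
gripper_force: 0.0
```

Call:
play_rows(commands="0 0 0 0 0 0;0 0 0 0 0 0;0 0 0 0 0 0;0 0 0 0 0 0;0 0 0 0 0 0;0 0 0 0 0 0;0 0 0 0 0 0;0 0 0 0 0 0;0 0 0 0 0 0;0 0 0 0 0 0", grip=0)

```text
time_s: 5.7
tcp_pos: [0.443, -0.3345, 0.0358]
ee_rot: [[-0.415, -0.91, 0.001], [-0.91, 0.415, -0.0], [0.0, -0.001, -1.0]]
wrist_force: [0.5, 0.5, 0.6]
gripper_width: 0.273
gripper_force: 29.4
```

Call:
play_rows(commands="0 0 0.7 0 0 0;0 0 0.7 0 0 0;0 0 0.7 0 0 0;0 0 0.7 0 0 0;0.124 0.62 0 0 0 0.271;0.124 0.62 0 0 0 0.271;0.124 0.62 0 0 0 0.271;0.124 0.62 0 0 0 0.271;0.124 0.62 0 0 0 0.271;0.124 0.62 0 0 0 0.271;0.124 0.62 0 0 0 0.271;0.124 0.62 0 0 0 0.271;0.124 0.62 0 0 0 0.271;0.124 0.62 0 0 0 0.271;0.124 0.62 0 0 0 0.271;0.124 0.62 0 0 0 0.271;0.124 0.62 0 0 0 0.271;0.124 0.62 0 0 0 0.271;0.124 0.62 0 0 0 0.271;0 0 0 0 0 0")

```text
time_s: 7.7
tcp_pos: [0.4982, -0.0538, 0.1191]
ee_rot: [[0.183, -0.983, -0.001], [-0.983, -0.183, 0.0], [-0.0, 0.001, -1.0]]
wrist_force: [0.0, -0.2, -2.0]
gripper_width: 0.277
gripper_force: 29.4
```

Call:
play_rows(commands="0 0 -0.6 0 0 0;0 0 -0.6 0 0 0;0 0 0 0 0 0;0 0 0 0 0 0;0 0 0 0 0 0")

```text
time_s: 8.2
tcp_pos: [0.4989, -0.0555, 0.0844]
ee_rot: [[0.18, -0.984, 0.001], [-0.984, -0.18, 0.0], [0.0, -0.001, -1.0]]
wrist_force: [0.7, 0.1, -2.1]
gripper_width: 0.28
gripper_force: 29.7
```

Run:
```python
from h import *
p,d=cams.capture("scene"); cv2.imwrite("pics/s1.png",cv2.resize(p[200:380,220:420],(660,594),interpolation=cv2.INTER_CUBIC))
```

```text
(no output)
```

View pics/s1.png

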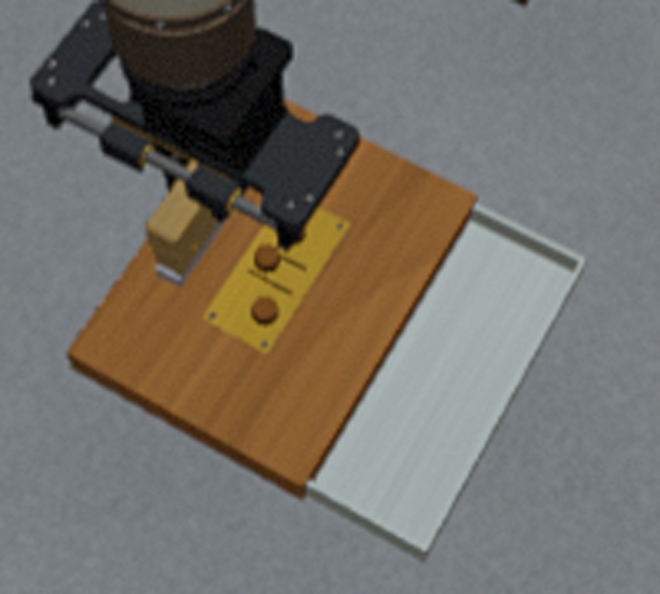

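The scraper hangs over the board behind the trimmings, parallel to the edge. Lower it to about 2 mm above the board and sweep.

Call:
play_rows(commands="0 0 -0.3 0 0 0;0 0 -0.25 0 0 0;0 0 0 0 0 0;0 0 0 0 0 0;0 0 0 0 0 0")

```text
time_s: 8.75
tcp_pos: [0.4983, -0.0553, 0.0671]
ee_rot: [[0.181, -0.984, -0.0], [-0.984, -0.181, -0.0], [0.0, 0.0, -1.0]]
wrist_force: [-0.6, -0.0, -1.7]
gripper_width: 0.274
gripper_force: 29.4
```

Call:
play_rows(commands="0.3934 0.0722 0 0 0 0;0.3934 0.0722 0 0 0 0;0.3934 0.0722 0 0 0 0;0.3934 0.0722 0 0 0 0;0.3934 0.0722 0 0 0 0;0.3934 0.0722 0 0 0 0;0.3934 0.0722 0 0 0 0;0.3934 0.0722 0 0 0 0;0.3934 0.0722 0 0 0 0;0.3934 0.0722 0 0 0 0;0.3934 0.0722 0 0 0 0;0.3934 0.0722 0 0 0 0;0.2 0.036 0 0 0 0;0 0 0 0 0 0;0 0 0 0 0 0;0 0 0 0 0 0;0 0 0 0 0 0")

```text
time_s: 10.45
tcp_pos: [0.6456, -0.0283, 0.0673]
ee_rot: [[0.181, -0.984, -0.0], [-0.984, -0.181, -0.0], [-0.0, 0.0, -1.0]]
wrist_force: [0.7, -0.2, -1.7]
gripper_width: 0.274
gripper_force: 29.4
```

Run:
```python
from h import *
p,d=cams.capture("scene"); cv2.imwrite("pics/s2.png",cv2.resize(p[200:380,220:420],(660,594),interpolation=cv2.INTER_CUBIC))
```

```text
(no output)
```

View pics/s2.png

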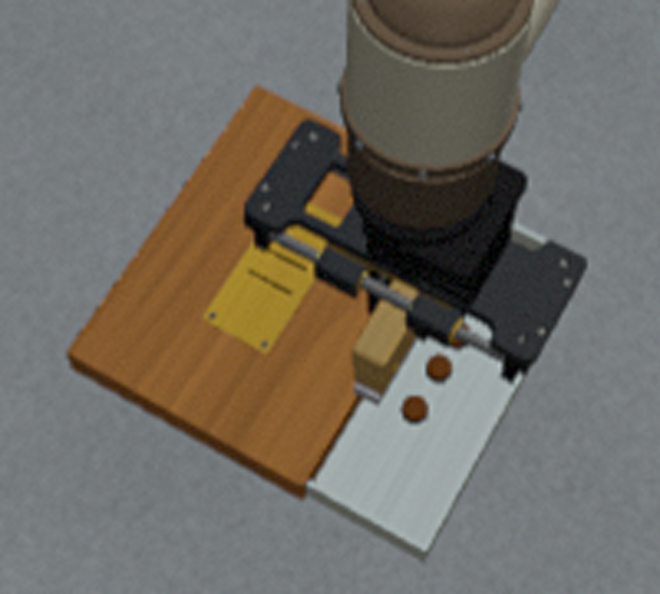

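Two trimmings are visible in the tray at (438,368) and (415,408); the third is hidden by the gripper. Lift and retreat, still holding the scraper, then check.

Call:
play_rows(commands="0 0 0.6 0 0 0;0 0 0.6 0 0 0;0 0 0.6 0 0 0;-0.5 -0.7 0 0 0 -0.271;-0.5 -0.7 0 0 0 -0.271;-0.5 -0.7 0 0 0 -0.271;-0.5 -0.7 0 0 0 -0.271;-0.5 -0.7 0 0 0 -0.271;-0.5 -0.7 0 0 0 -0.271;-0.5 -0.7 0 0 0 -0.271;-0.5 -0.7 0 0 0 -0.271;-0.5 -0.7 0 0 0 -0.271;-0.5 -0.7 0 0 0 -0.271")

```text
time_s: 11.8
tcp_pos: [0.4951, -0.2389, 0.1215]
ee_rot: [[-0.224, -0.974, 0.0], [-0.974, 0.224, -0.0], [-0.0, -0.0, -1.0]]
wrist_force: [0.2, -0.6, -2.7]
gripper_width: 0.27
gripper_force: 29.4
```

Run:
```python
from h import *
for n in("top","scene"):
    p,d=cams.capture(n); np.save(n+"2.npy",d); cv2.imwrite(f"pics/{n}2.png",p)
    if n=="top":
        hsv=cv2.cvtColor(p,cv2.COLOR_BGR2HSV); roi=(slice(145,200),slice(298,405))
        m=((hsv[...,1]>90)&(hsv[...,2]<170)&(hsv[...,0]<25)).astype(np.uint8)
        k=np.zeros_like(m); k[roi]=m[roi]
        n_,l,st,ce=cv2.connectedComponentsWithStats(k)
        for i in range(1,n_):
            if st[i,4]>10: print(st[i],ce[i],onz("top",ce[i],.013))
    print(n)
```

```text
[360 172   6   5  23] [362.2173913  173.91304348] [[ 0.67548729 -0.05327221  0.013     ]]
[336 175   6   6  23] [338.60869565 177.52173913] [[0.66436542 0.005691   0.013     ]]
[347 174   5   5  22] [349.09090909 175.90909091] [[ 0.66931434 -0.02045879  0.013     ]]
[306 182  97  18 940] [361.62978723 192.6287234 ] [[ 0.62809928 -0.0529156   0.013     ]]
top
scene
```

All three trimmings are in the tray at x about 0.67. Return the scraper to its original clear spot.

Call:
play_rows(commands="-0.297 -0.534 0 0 0 -0.226;-0.297 -0.534 0 0 0 -0.226;-0.297 -0.534 0 0 0 -0.226;-0.297 -0.534 0 0 0 -0.226;-0.297 -0.534 0 0 0 -0.226;-0.297 -0.534 0 0 0 -0.226;0 0 -0.6 0 0 0;0 0 -0.6 0 0 0;0 0 -0.6 0 0 0;0 0 -0.6 0 0 0;0 0 -0.3 0 0 0;0 0 -0.05 0 0 0;0 0 -0.05 0 0 0;0 0 0 0 0 0;0 0 0 0 0 0;0 0 0 0 0 0")

```text
time_s: 13.5
tcp_pos: [0.4429, -0.3345, 0.0378]
ee_rot: [[-0.415, -0.91, 0.001], [-0.91, 0.415, -0.001], [-0.0, -0.001, -1.0]]
wrist_force: [0.2, 0.4, -1.6]
gripper_width: 0.274
gripper_force: 29.4
```

Call:
play_rows(commands="0 0 -0.04 0 0 0;0 0 -0.03 0 0 0;0 0 0 0 0 0;0 0 0 0 0 0;0 0 0 0 0 0")

```text
time_s: 14.0
tcp_pos: [0.4429, -0.3345, 0.0356]
ee_rot: [[-0.415, -0.91, 0.001], [-0.91, 0.415, -0.001], [0.0, -0.001, -1.0]]
wrist_force: [-0.5, 0.2, 4.8]
gripper_width: 0.275
gripper_force: 29.4
```

Call:
play_rows(commands="0 0 0 0 0 0;0 0 0 0 0 0;0 0 0 0 0 0;0 0 0 0 0 0;0 0 0 0 0 0;0 0 0.7 0 0 0;0 0 0.8 0 0 0;0 0 0.8 0 0 0;0 0 0.8 0 0 0;0 0 0.8 0 0 0;0 0 0.8 0 0 0;0 0 0.8 0 0 0", grip=87)

```text
time_s: 15.2
tcp_pos: [0.4423, -0.3342, 0.201]
ee_rot: [[-0.415, -0.91, 0.0], [-0.91, 0.415, 0.0], [-0.0, 0.0, -1.0]]
wrist_force: [-0.2, -0.7, 0.2]
gripper_width: 1.001
gripper_force: 0.0
```

Call:
play_rows(commands="0.111 1 0 0 0 -0.346;0.111 1 0 0 0 -0.346;0.111 1 0 0 0 -0.346;0.111 1 0 0 0 -0.346;0.111 1 0 0 0 -0.346;0.111 1 0 0 0 -0.346;0.111 1 0 0 0 -0.346;0.111 1 0 0 0 -0.346;0.111 1 0 0 0 -0.346;0.111 1 0 0 0 -0.346;0.111 1 0 0 0 -0.346;0.111 1 0 0 0 -0.346;0.111 1 0 0 0 -0.346;0.111 1 0 0 0 -0.346;0.111 1 0 0 0 -0.346;0.111 1 0 0 0 -0.346;0.111 1 0 0 0 -0.346;0.111 1 0 0 0 -0.346;0.111 1 0 0 0 -0.346;0.111 1 0 0 0 -0.346")

```text
time_s: 17.2
tcp_pos: [0.509, 0.2669, 0.2]
ee_rot: [[-0.995, -0.102, -0.0], [-0.102, 0.995, -0.0], [0.0, 0.0, -1.0]]
wrist_force: [0.2, -0.1, -0.3]
gripper_width: 1.0
gripper_force: 0.0
```

Call:
play_rows(commands="0 0.87 0 0 0 0;0 0 0 0 0 0;0 0 0 0 0 0;0 0 0 0 0 0")

```text
time_s: 17.6
tcp_pos: [0.5089, 0.291, 0.1999]
ee_rot: [[-0.995, -0.104, -0.0], [-0.104, 0.995, -0.0], [0.001, -0.0, -1.0]]
wrist_force: [0.3, 0.3, -0.3]
gripper_width: 1.0
gripper_force: 0.0
```

Run:
```python
from h import *
np.set_printoptions(precision=4,suppress=True)
ci=cams.camera_info("wrist"); R=np.array(ci["R"]); print("cam",-R.T@ci["t"],R[2])
p,d=cams.capture("wrist"); cv2.imwrite("pics/w1.png",p); np.save("w1.npy",d)
P=cloud("wrist",d,ci); q=P.reshape(-1,3)
ok=(abs(q[:,0]-.509)<.07)&(abs(q[:,1]-.292)<.08)&(d.ravel()>0); q=q[ok]
for lo,hi in((.034,.046),(.05,.07),(.07,.09),(.09,.11),(.11,.14)):
    k=(q[:,2]>lo)&(q[:,2]<hi); print(lo,k.sum(),q[k].mean(0),cv2.minAreaRect((q[k,:2]*1000).astype(np.float32)))
# scraper check with top
p,d=cams.capture("top"); T=cloud("top",d)[250:290,445:505].reshape(-1,3); T=T[(T[:,2]>.055)&(T[:,2]<.08)]
print(len(T),cv2.minAreaRect((T[:,:2]*1000).astype(np.float32)),np.median(T[:,2]))
```

```text
cam [0.437  0.2832 0.3622] [ 0.2652  0.0277 -0.9638]
0.034 6251 [0.5068 0.2943 0.0419] ((508.9223937988281, 294.4744873046875), (50.31904602050781, 85.47177124023438), 6.06651496887207)
0.05 82 [0.5074 0.2919 0.0591] ((509.1840515136719, 294.4867858886719), (6.626703262329102, 37.16533279418945), 6.358975410461426)
0.07 109 [0.5083 0.2923 0.0808] ((511.01824951171875, 294.91845703125), (9.995416641235352, 34.1488151550293), 8.140859603881836)
0.09 176 [0.5105 0.2947 0.0981] ((512.3204345703125, 295.39447021484375), (10.254232406616211, 32.08013153076172), 6.285702705383301)
0.11 596 [0.5128 0.295  0.1214] ((513.0730590820312, 295.1517333984375), (8.257121086120605, 26.285663604736328), 5.959589004516602)
426 ((441.8958740234375, -333.3544616699219), (102.16510772705078, 25.667285919189453), 64.88123321533203) 0.06466192362526793
```

View pics/w1.png

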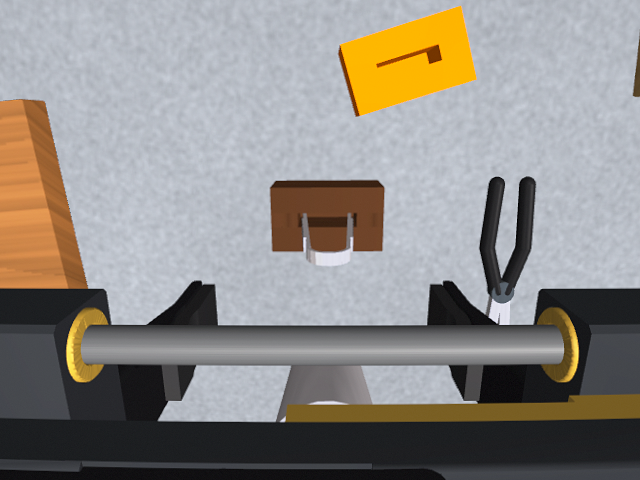

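The dark stand with the tweezers sits between the open fingers, bow at about (330,250), parallel to them; the scraper stands at its old spot. Grasping at z≈0.082 keeps the gripper body 9 mm above the bow. Descend.

Call:
play_rows(commands="0.07 0.08 -0.6 0 0 0;0 0 -0.6 0 0 0;0 0 -0.6 0 0 0;0 0 -0.6 0 0 0;0 0 -0.6 0 0 0;0 0 -0.6 0 0 0;0 0 -0.6 0 0 0;0 0 -0.38 0 0 0;0 0 0 0 0 0;0 0 0 0 0 0;0 0 0 0 0 0")

```text
time_s: 18.8
tcp_pos: [0.5119, 0.2946, 0.0638]
ee_rot: [[-0.995, -0.104, 0.002], [-0.104, 0.995, 0.001], [-0.002, 0.001, -1.0]]
wrist_force: [-0.3, -0.4, 0.7]
gripper_width: 1.001
gripper_force: 0.0
```

Call:
play_rows(commands="0 0 0 0 0 0;0 0 0 0 0 0;0 0 0 0 0 0;0 0 0 0 0 0;0 0 0 0 0 0;0 0 0 0 0 0;0 0 0 0 0 0;0 0 0 0 0 0;0 0 0 0 0 0;0 0 0 0 0 0", grip=29)

```text
time_s: 19.8
tcp_pos: [0.5112, 0.2941, 0.0626]
ee_rot: [[-0.995, -0.104, -0.0], [-0.104, 0.995, -0.0], [0.0, -0.0, -1.0]]
wrist_force: [0.1, -0.7, -0.6]
gripper_width: 0.344
gripper_force: 2.9
```

Call:
play_rows(commands="0 0 0.2 0 0 0;0 0 0.3 0 0 0;0 0 0.4 0 0 0;0 0 0.5 0 0 0;0 0 0.6 0 0 0;0 0 0.6 0 0 0;0 0 0.6 0 0 0;0 0 0.5 0 0 0;0 0 0.3 0 0 0;0 0 0 0 0 0;0 0 0 0 0 0;0 0 0 0 0 0", grip=28)

```text
time_s: 21.0
tcp_pos: [0.5107, 0.2938, 0.1817]
ee_rot: [[-0.995, -0.104, -0.002], [-0.104, 0.995, -0.001], [0.002, -0.001, -1.0]]
wrist_force: [-0.4, -0.5, -0.7]
gripper_width: 0.32
gripper_force: 3.7
```

Run:
```python
from h import *
s=r.sense(); print(s["tcp_pos"],s["gripper_width"]*87,s["gripper_force"])
for n in("wrist","scene"):
    p,d=cams.capture(n); cv2.imwrite(f"pics/{n}3.png",p); np.save(n+"3.npy",d)
a=cv2.imread("pics/wrist3.png")[180:480,120:520]; b=cv2.resize(cv2.imread("pics/scene3.png")[90:240,310:460],(400,400),interpolation=cv2.INTER_CUBIC)
m=np.zeros((400,800,3),np.uint8); m[:300,:400]=a; m[:,400:]=b; cv2.imwrite("pics/v3.png",m)
```

```text
[0.51073984 0.29382026 0.18171602] 27.88151809267509 3.660933049104642
```

View pics/v3.png

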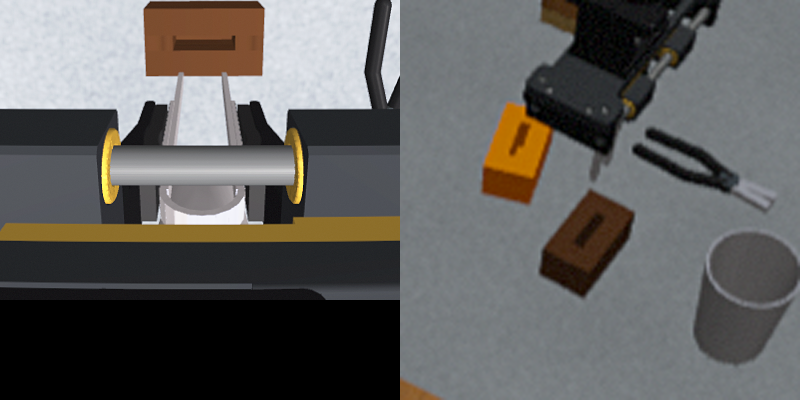

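The tweezers are free of the stand and upright, points at wrist pixels about (300,253) and (348,253). Carry them over the gauge.

Call:
play_rows(commands="0.03 -0.3 0 0 0 0.03;0.08 -0.63 0 0 0 0.03;0.09 -0.8 0 0 0 0.03;0.09 -0.8 0 0 0 0.03;0.09 -0.8 0 0 0 0.03;0.09 -0.8 0 0 0 0.03;0.09 -0.8 0 0 0 0.03;0.09 -0.8 0 0 0 0.03;0.09 -0.8 0 0 0 0.03;0.09 -0.8 0 0 0 0.03;0.09 -0.8 0 0 0 0.03;0.09 -0.8 0 0 0 0.03;0.09 -0.8 0 0 0 0.03;0.09 -0.8 0 0 0 0.03;0.08 -0.5 0 0 0 0.03;0.05 -0.3 0 0 0 0.03;0 0 -0.5 0 0 0.03;0 0 -0.6 0 0 0;0 0 -0.5 0 0 0;0 0 0 0 0 0")

```text
time_s: 23.1
tcp_pos: [0.549, -0.0459, 0.1324]
ee_rot: [[-0.984, -0.18, -0.005], [-0.18, 0.984, -0.0], [0.005, 0.001, -1.0]]
wrist_force: [-0.7, -0.7, -1.6]
gripper_width: 0.326
gripper_force: 3.7
```

Call:
play_rows(commands="0 0 0 0 0 0;0 0 0 0 0 0")

```text
time_s: 23.3
tcp_pos: [0.5515, -0.0456, 0.1356]
ee_rot: [[-0.984, -0.181, 0.002], [-0.181, 0.984, 0.0], [-0.002, -0.0, -1.0]]
wrist_force: [-0.5, 0.0, -0.4]
gripper_width: 0.323
gripper_force: 3.7
```

Run:
```python
from h import *
s=r.sense(); print(s["tcp_pos"],s["gripper_width"]*87,s["gripper_force"])
p,d=cams.capture("wrist"); cv2.imwrite("pics/wrist4.png",p); np.save("w4.npy",d)
cv2.imwrite("pics/v4.png",cv2.resize(p[150:300,224:424],(800,600),interpolation=cv2.INTER_CUBIC))
```

```text
[ 0.55150845 -0.04557269  0.13563191] 28.119190368883203 3.660498384560924
```

View pics/v4.png

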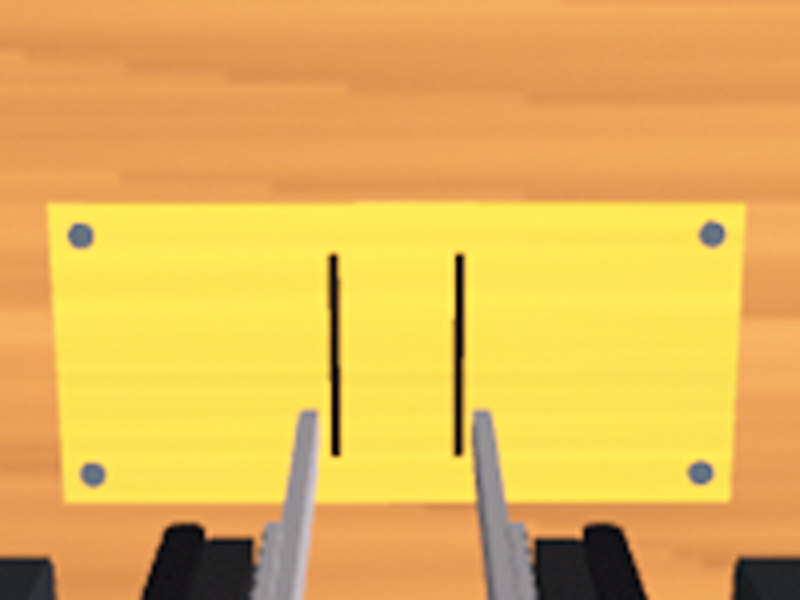

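Both points hang over the strip just outside the lines: inner edges at crop (317,411) and (474,411), lines at x≈335 and 459 running from y=254 to 455. Next, the metric positions.

```bash
cat > m.py <<'E'
from h import *
np.set_printoptions(precision=4,suppress=True)
def px(a): return np.array(a,float)/4+[224-.4,150-.4]
yaw=np.radians(10.4); B=np.array([[np.cos(yaw),np.sin(yaw)],[-np.sin(yaw),np.cos(yaw)]])
E
python3 - <<'E'
from m import *
d=np.load("w4.npy"); ci=cams.camera_info("wrist"); s=r.sense(); print(s["tcp_pos"])
L=onz("wrist",px([[334.5,254],[336,455],[460,254],[458,455]]),.03,ci); g=L[:,:2].mean(0); print("gauge",g)
print("line len",np.linalg.norm(L[0]-L[1]),"gap",np.linalg.norm(L[0]-L[2]),np.linalg.norm(L[1]-L[3]))
e=L[1]-L[0]+L[3]-L[2]; print("line yaw",np.degrees(np.arctan2(e[1],e[0])))
for a in([309,414],[312,425],[482,414],[480,425]):
    q=px(a); v,u=np.round(q).astype(int)[::-1]; print(a,d[v-1:v+2,u-1:u+2].min(),dep("wrist",[[u,v]],d,ci))
for z in(.073,.077,.081):
    T=onz("wrist",px([[317,411],[474,411]]),z,ci); print(z,"gap",np.linalg.norm(T[0]-T[1]),"mid in gauge",B@(T[:,:2].mean(0)-g), "each y",(T[:,:2]-g)@B.T[:,1])
p,_=cams.capture("wrist")
E
```

```text
[ 0.5515 -0.0456  0.1357]
gauge [ 0.5526 -0.0451]
line len 0.033714171734372016 gap 0.019966063121233574 0.020053122861469375
line yaw 10.356307850310058
[309, 414] 0.22119035 [[ 0.549  -0.0577  0.0798]]
[312, 425] 0.21717508 [[ 0.5472 -0.057   0.0902]]
[482, 414] 0.21992429 [[ 0.545  -0.0352  0.0793]]
[480, 425] 0.21696511 [[ 0.5433 -0.036   0.0902]]
0.073 gap 0.021503951379946432 mid in gauge [-0.0041 -0.0003] each y [-0.0111  0.0104]
0.077 gap 0.02112119912788152 mid in gauge [-0.0053 -0.0003] each y [-0.0109  0.0102]
0.081 gap 0.02073844687581662 mid in gauge [-0.0066 -0.0003] each y [-0.0107  0.01  ]
```

Call:
play_rows(commands="0.06 0.02 -0.3 0 0 0;0.07 0.01 -0.3 0 0 0;0 0 -0.3 0 0 0;0 0 -0.2 0 0 0;0 0 -0.15 0 0 0;0 0 -0.1 0 0 0;0 0 0 0 0 0;0 0 0 0 0 0;0 0 0 0 0 0;0 0 0 0 0 0", grip=27.7)

```text
time_s: 24.4
tcp_pos: [0.5549, -0.0448, 0.0945]
ee_rot: [[-0.984, -0.18, 0.001], [-0.18, 0.984, 0.0], [-0.001, -0.0, -1.0]]
wrist_force: [-0.2, -0.2, -1.4]
gripper_width: 0.322
gripper_force: 4.1
```

Run:
```python
from h import *
s=r.sense(); print(s["tcp_pos"],s["gripper_width"]*87,s["gripper_force"])
p,d=cams.capture("wrist"); np.save("w5.npy",d)
cv2.imwrite("pics/v5.png",cv2.resize(p[150:300,224:424],(800,600),interpolation=cv2.INTER_CUBIC))
```

```text
[ 0.5549327  -0.04477416  0.09450522] 28.057353715975445 4.106355707917828
```

View pics/v5.png

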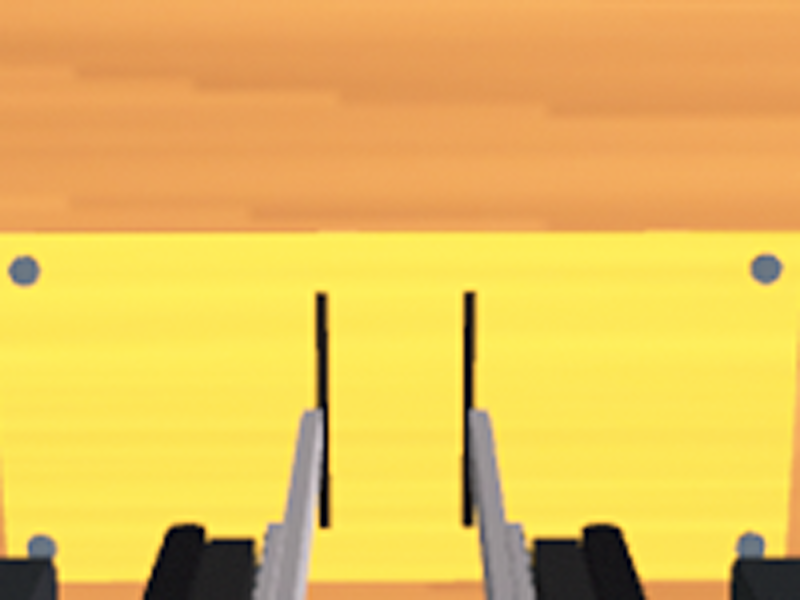

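The points now meet the lines: inner edges at about (321,411) and (472,411), lines at 323.5 and 468.5. Check the metric values.

Run:
```python
from m import *
d=np.load("w5.npy"); ci=cams.camera_info("wrist")
L=onz("wrist",px([[322,294],[325,525],[470,294],[468,525]]),.03,ci); g=L[:,:2].mean(0); print("gauge",g)
for a in([311,414],[313,423],[481,414],[483,423]):
    u,v=np.round(px(a)).astype(int); print(a,dep("wrist",[[u,v]],d,ci))
for z in(.033,.036,.039):
    T=onz("wrist",px([[321,411],[472,411]]),z,ci); print(z,"gap",np.linalg.norm(T[0]-T[1]),"x",(T[:,:2]-g)@B.T[:,0],"y",(T[:,:2]-g)@B.T[:,1])
b=d[150+60:150+65,224+90:224+110]; print("brass z",dep("wrist",[[324,213],[324,230]],d,ci))
```

```text
gauge [ 0.5526 -0.0451]
[311, 414] [[ 0.5523 -0.0569  0.0384]]
[313, 423] [[ 0.551  -0.0563  0.0458]]
[481, 414] [[ 0.5479 -0.0345  0.0395]]
[483, 423] [[ 0.5466 -0.0352  0.0476]]
0.033 gap 0.02056817477606602 x [-0.001 -0.001] y [-0.0103  0.0103]
0.036 gap 0.02029219931433877 x [-0.002 -0.002] y [-0.0101  0.0102]
0.039 gap 0.020016223852611544 x [-0.0029 -0.0029] y [-0.01  0.01]
brass z [[ 0.5305 -0.0485  0.0302]
 [ 0.5396 -0.0468  0.0308]]
```

Call:
play_rows(commands="0 0 -0.06 0 0 0;0 0 -0.05 0 0 0;0 0 0 0 0 0;0 0 0 0 0 0;0 0 0 0 0 0;0 0 0 0 0 0;0 0 0 0 0 0;0 0 0 0 0 0;0 0 0 0 0 0;0 0 0 0 0 0;0 0 0 0 0 0;0 0 0 0 0 0")

```text
time_s: 25.65
tcp_pos: [0.5547, -0.0448, 0.0908]
ee_rot: [[-0.984, -0.18, -0.0], [-0.18, 0.984, 0.0], [0.0, 0.0, -1.0]]
wrist_force: [0.1, 0.0, -0.3]
gripper_width: 0.322
gripper_force: 4.1
```

Run:
```python
from m import *
s=r.sense(); print(s["tcp_pos"],s["gripper_width"]*87,s["gripper_force"],s["wrist_force"])
ci=cams.camera_info("wrist"); p,d=cams.capture("wrist")
for a in([311,414],[481,414]):
    u,v=np.round(px(a)).astype(int); print(a,dep("wrist",[[u,v]],d,ci))
p,d=cams.capture("top"); T=cloud("top",d)[250:290,445:505].reshape(-1,3); T=T[(T[:,2]>.055)&(T[:,2]<.08)]
print(cv2.minAreaRect((T[:,:2]*1000).astype(np.float32)),np.median(T[:,2]))
print(r.sense()["wrist_force"])
```

```text
[ 0.5547 -0.0448  0.0908] 28.00264557546368 4.106377102943952 [ 0.1114  0.0295 -0.3133]
[311, 414] [[ 0.5522 -0.0569  0.0347]]
[481, 414] [[ 0.5483 -0.0344  0.034 ]]
((441.13848876953125, -333.8749084472656), (102.73719787597656, 24.940378189086914), 64.34925842285156) 0.06422811668307865
[-0.0549 -0.1287  0.1325]
```

```bash
python3 -c "
from station import r
print(r.finish_job())"
```

```text
the job is handed in; nothing more can be done
None
```

The job is handed in, though no verdict came back: all three trimmings are in the tray, the scraper stands upright on the bench at its old spot, and the tweezers are held upright with their points about 20 mm apart on the lines, about 2.5 mm above the board.

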